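# Sort board-stack spacer pillars by length with a stepped gauge

## Robot

A 7-joint arm with a two-finger parallel gripper is mounted at the origin on a cart in front of the work surface, level with it; the furniture and walls round the work are solid. World frame = base frame: x ahead of the robot, y to its left, z up, the work surface at z = 0. Lengths are in mm, angles in rad, forces in N, time in s.
With the tool pointing down it reaches from about 400 to 875 mm from the base axis. Payload 4.4 kg.
Tool frame: the origin (TCP) lies midway between the tips of the shut fingers; the grasp point (between the pads) lies ctrl.tcp_to_grasp behind it (ctrl.tcp_to_grasp is the distance from the TCP to the grasp point, in mm); z points along the fingers, y is the line along which they close (so a half turn about z gives the same grasp; the last joint's range is limited). The gripper opens to 85 mm and grips with 20 to 120 N. Pads are 22 mm wide; open, the fingers measure 114 mm over their backs; the gripper's body (76 mm by 85 mm) begins 54 mm behind the grasp point. The pads swing forward as they close: fully open they stand 13 mm farther back than shut.
Start: joints at [1.224, 0.628, 0.038, 1.517, -0.027, 0.996, -0.02], TCP at [180.158, -624.548, 231.313] pointing down, gripper open.
Joint ranges: [-3.06, 3.06], [-0.37, 2.12], [-1.25, 1.32], [0.18, 2.47], [-1.1, 4.24], [0.23, 1.98], [-2.94, 2.94]. Speed limits (rad/s): [2.57, 2.57, 3.14, 3.14, 3.14, 3.14, 3.14].

## Interface

Orientations are given as [roll, pitch, yaw] about the fixed x, y, z axes, in that order (R = Rz(yaw) Ry(pitch) Rx(roll)).
In Python, from cell import ctrl, get_image, get_calibration, workorder, boxes_of, place_of gives the robot as it stands.
- The arm moves only by the tool play_rows, never from a script. Its argument "series" is a list that holds one entry, the list of rows, each a list of 7 numbers: the shift along the world's x, y, z in cm, then the turn, a rotation vector about the world's x, y, z in degrees, then the closure, from 0 (fully open) to 1 (shut). A call has 1 to 20 rows; each row shifts and turns the commanded pose from where the row before left it; what a row does not reach is not made up. A row lasts 1/8 s, in which the tool goes at most 62.5 mm and 10.7 degrees, less where a joint would pass 70% of its speed; a pose out of reach is approached as far as the arm can. A call with a gripper value outside its range is refused whole. The fingers move at their own pace and stop on an object; the grip force is fixed at half the most. Time passes only in rows, so rows that do not move let the fingers close. It gives the time, the measured TCP pose, the force, the opening and the grip force at its end, in the units of the state.
- ctrl.read_state(): the state, without advancing time (a new reading comes with each control period).
- get_image(name): name is "scene" or "top" or "wrist"; returns (picture, depth): 420x560x3 uint8, red, green, blue; 420x560 float32, mm along the optical axis (not along the pixel's ray), 0 where there is no reading.
- get_calibration(name): a dict with "K" (3x3 intrinsics, pixels), "R" (3x3) and "t" (3): a world point X has camera coordinates R X + t; the wrist camera has in their place "mount" (4x4, takes a point from camera to tool coordinates, whose origin is the TCP and whose axes are the flange's). Camera axes: x right, y down, z forward; pixel columns grow to the right and rows downward; lengths in mm; the calibration is good to about 2 mm. A picture is of the moment at which its call begins: read the wrist's pose just before it. get_calibration takes no time and is no camera call.
- workorder.finish_job(): hands the job in; it is judged then, once.
Trained networks look in the newest picture that a camera, given by its name, has taken for a name from the list of things; names that differ only in an ending like _2 or _b are one class to them, and where a whole thing is asked for, a point or a joint stands for the part that bears it (a point fixed in the world has none). Each returns a list of dicts, best first, with "p" (0 to 1); they miss things now and then, are a little off and sometimes report something else, mostly with a low value. They report only what shows in the picture. A call takes as long as a camera call.
- boxes_of(target, camera): "pixel" ([column, row] in pixels, amid what is visible of it).
- place_of(target, camera): "pixel" ([column, row] in pixels: a listed point, or the origin of a listed thing).
The state is a dict: "clock": time; "qpos": joint angles; "qd": joint speeds; "tau": joint torques, N m; "eef_pos": TCP position; "tool_rot": TCP orientation; "force": force on the tool from outside, world axes, zero at the start; "torque": the same for the moment, N m; "width": finger opening in mm; "gripper_force": force on a finger pad.
Only numpy, scipy, OpenCV 4.12 (cv2) and the standard library are available. Lean on these libraries where they do the work, as an engineer would, in place of code of your own. Each camera call takes 0.05 s, during which the arm holds its last target. There are 200 camera calls.

## Task

Three square brass spacer pillars of three lengths lie mixed on the bench. Sort them one at a time, leaving the others lying where they are: lay a pillar lengthwise and centred in the steel stepped gauge so that it rests on whichever step its length lets it reach, pause there for a moment, then lay it flat in the matching bay of the grey tray (shortest pillar in the shortest bay, longest in the longest) and let go before you take the next. Do not push or knock over the jar, the yellow bottle or the solder reel.

Things in the scene. Friction and masses are not known exactly. Their poses are not given: they have to be found in the camera images.
- pillar_a_mid (a point): middle (half-way along and half-way up) of a loose plain brass square pillar, 15 x 15 mm, edges rounded 1 mm, tapped holes in its ends, 0.14 to 0.28 kg. Its length is 90, 106 or 122 mm, one pillar of each; which is which is not said here: the gauge shows it. x runs along its length (either end first), z up; it starts lying flat, middle 7.5 mm above the bench, at any yaw
- pillar_a: the same pillar as pillar_a_mid; its origin lies under its middle, on its underside
- pillar_b_mid (a point): middle (half-way along and half-way up) of a loose plain brass square pillar, 15 x 15 mm, edges rounded 1 mm, tapped holes in its ends, 0.14 to 0.28 kg. Its length is 90, 106 or 122 mm, one pillar of each; which is which is not said here: the gauge shows it. x runs along its length (either end first), z up; it starts lying flat, middle 7.5 mm above the bench, at any yaw
- pillar_b: the same pillar as pillar_b_mid; its origin lies under its middle, on its underside
- pillar_c_mid (a point): middle (half-way along and half-way up) of a loose plain brass square pillar, 15 x 15 mm, edges rounded 1 mm, tapped holes in its ends, 0.14 to 0.28 kg. Its length is 90, 106 or 122 mm, one pillar of each; which is which is not said here: the gauge shows it. x runs along its length (either end first), z up; it starts lying flat, middle 7.5 mm above the bench, at any yaw
- pillar_c: the same pillar as pillar_c_mid; its origin lies under its middle, on its underside
- gauge: fixed steel length gauge, base 200 x 56 x 10 mm; origin at the centre of its underside, x along its length, z up. Two mirrored stair-shaped anvils (40 mm deep in y) stand on it facing each other, rising outwards in 3 flat steps. A level pillar lowered lengthwise along x (yaw within 4 degrees), centred within 2 mm, rests on one step at both sides; the 66 mm between the anvils is open to the base for fingers
- gauge_low (a point): centre of the gauge at the height of its lowest steps, which lie 33 to 48 mm either side of it along the gauge's x, 30 mm above the bench; the gap between the upright faces above it is 96 mm. Here the 90 mm pillar rests, its middle 37.5 mm above the bench; it counts once it has rested there 0.2 s, held or released, touching the gauge, middle within 6 mm along x, 12 mm along y and 4 mm in height
- gauge_mid (a point): centre of the gauge at the height of its middle steps, which lie 48 to 56 mm either side of it along the gauge's x, 47 mm above the bench; the gap between the upright faces above it is 112 mm. Here the 106 mm pillar rests, its middle 54.5 mm above the bench; it counts once it has rested there 0.2 s, held or released, touching the gauge, middle within 6 mm along x, 12 mm along y and 4 mm in height
- gauge_top (a point): centre of the gauge at the height of its top steps, which lie 56 to 78 mm either side of it along the gauge's x, 64 mm above the bench. Here the 122 mm pillar rests, its middle 71.5 mm above the bench; it counts once it has rested there 0.2 s, held or released, touching the gauge, middle within 6 mm along x, 12 mm along y and 4 mm in height
- bay_short (a point): centre of the floor of the short bay of the fixed grey tray, for the 90 mm pillar: 112 mm long in y, 65 mm wide in x, walls 4 mm thick, their tops 16 mm above this floor (the tray lies on the blue mat, this floor 13 mm above the bench). The three bays lie side by side in x, 69 mm apart, short, middle, long, with their -y ends in line
- bay_medium (a point): centre of the floor of the middle bay of the fixed grey tray, for the 106 mm pillar: 128 mm long in y, 65 mm wide in x, walls 4 mm thick, their tops 16 mm above this floor (the tray lies on the blue mat, this floor 13 mm above the bench). The three bays lie side by side in x, 69 mm apart, short, middle, long, with their -y ends in line
- bay_long (a point): centre of the floor of the long bay of the fixed grey tray, for the 122 mm pillar: 144 mm long in y, 65 mm wide in x, walls 4 mm thick, their tops 16 mm above this floor (the tray lies on the blue mat, this floor 13 mm above the bench). The three bays lie side by side in x, 69 mm apart, short, middle, long, with their -y ends in line
- hotair_stand: fixed hot-air tool in its black stand, with its hose, an obstacle between the gauge and the tray: it never moves and takes up x 0.50 to 0.74, y -0.27 to -0.06 m of the bench; in x below 0.55 it is a low tray under 40 mm, from there on it reaches up to 0.38 m above the bench. Its origin lies at its foot, in the middle of its back
- jar: loose clear jar with a black screw lid, 57 mm across, 93 mm tall; origin at the centre of its underside; leave alone
- yellow_bottle: loose yellow bottle with a spout, 32 mm across, 105 mm tall; origin at the centre of its underside; leave alone
- solder_reel: loose reel of solder standing on its flange, 54 mm across, 30 mm tall; origin at the centre of its underside; leave alone

How it is judged (in metres and radians):
On the way, in this order (a step that is already met when the one before it is completed fails the run):
1. a first pillar rests in the gauge, on the step that its length lets it reach, the others still where they lay ((((x of pillar_a_mid in the frame of gauge between -0.006 and 0.006 m and y of pillar_a_mid in the frame of gauge between -0.012 and 0.012 m and z of pillar_a_mid in the frame of gauge between 0.0505 and 0.0585 m and angle between the x axis of pillar_a_mid and the x axis of gauge, either way round below 0.08 rad and contact force between pillar_a and gauge above 0.1 N) and distance of each of pillar_b_mid, pillar_c_mid from where it was at the start of the episode below 0.04 m) or ((x of pillar_b_mid in the frame of gauge between -0.006 and 0.006 m and y of pillar_b_mid in the frame of gauge between -0.012 and 0.012 m and z of pillar_b_mid in the frame of gauge between 0.0675 and 0.0755 m and angle between the x axis of pillar_b_mid and the x axis of gauge, either way round below 0.08 rad and contact force between pillar_b and gauge above 0.1 N) and distance of each of pillar_a_mid, pillar_c_mid from where it was at the start of the episode below 0.04 m) or ((x of pillar_c_mid in the frame of gauge between -0.006 and 0.006 m and y of pillar_c_mid in the frame of gauge between -0.012 and 0.012 m and z of pillar_c_mid in the frame of gauge between 0.0335 and 0.0415 m and angle between the x axis of pillar_c_mid and the x axis of gauge, either way round below 0.08 rad and contact force between pillar_c and gauge above 0.1 N) and distance of each of pillar_a_mid, pillar_b_mid from where it was at the start of the episode below 0.04 m))), for 0.2 s.
2. that pillar lies released in its own bay, the others still where they lay ((((x of pillar_a_mid in the frame of bay_medium between -0.0325 and 0.0325 m and y of pillar_a_mid in the frame of bay_medium between -0.064 and 0.064 m and z of pillar_a_mid in the frame of bay_medium between 0.003 and 0.012 m and angle between pillar_a_mid's own x axis and vertical between 1.5 and 1.64 rad and contact force between the fingers and pillar_a below 0.05 N) and distance of each of pillar_b_mid, pillar_c_mid from where it was at the start of the episode below 0.04 m) or ((x of pillar_b_mid in the frame of bay_long between -0.0325 and 0.0325 m and y of pillar_b_mid in the frame of bay_long between -0.072 and 0.072 m and z of pillar_b_mid in the frame of bay_long between 0.003 and 0.012 m and angle between pillar_b_mid's own x axis and vertical between 1.5 and 1.64 rad and contact force between the fingers and pillar_b below 0.05 N) and distance of each of pillar_a_mid, pillar_c_mid from where it was at the start of the episode below 0.04 m) or ((x of pillar_c_mid in the frame of bay_short between -0.0325 and 0.0325 m and y of pillar_c_mid in the frame of bay_short between -0.056 and 0.056 m and z of pillar_c_mid in the frame of bay_short between 0.003 and 0.012 m and angle between pillar_c_mid's own x axis and vertical between 1.5 and 1.64 rad and contact force between the fingers and pillar_c below 0.05 N) and distance of each of pillar_a_mid, pillar_b_mid from where it was at the start of the episode below 0.04 m))), for 0.2 s.
3. with one pillar in its bay, a second rests in the gauge, the last still where it lay ((((x of pillar_a_mid in the frame of bay_medium between -0.0325 and 0.0325 m and y of pillar_a_mid in the frame of bay_medium between -0.064 and 0.064 m and z of pillar_a_mid in the frame of bay_medium between 0.003 and 0.012 m and angle between pillar_a_mid's own x axis and vertical between 1.5 and 1.64 rad and contact force between the fingers and pillar_a below 0.05 N) and (x of pillar_b_mid in the frame of gauge between -0.006 and 0.006 m and y of pillar_b_mid in the frame of gauge between -0.012 and 0.012 m and z of pillar_b_mid in the frame of gauge between 0.0675 and 0.0755 m and angle between the x axis of pillar_b_mid and the x axis of gauge, either way round below 0.08 rad and contact force between pillar_b and gauge above 0.1 N) and distance of pillar_c_mid from where it was at the start of the episode below 0.04 m) or ((x of pillar_a_mid in the frame of bay_medium between -0.0325 and 0.0325 m and y of pillar_a_mid in the frame of bay_medium between -0.064 and 0.064 m and z of pillar_a_mid in the frame of bay_medium between 0.003 and 0.012 m and angle between pillar_a_mid's own x axis and vertical between 1.5 and 1.64 rad and contact force between the fingers and pillar_a below 0.05 N) and (x of pillar_c_mid in the frame of gauge between -0.006 and 0.006 m and y of pillar_c_mid in the frame of gauge between -0.012 and 0.012 m and z of pillar_c_mid in the frame of gauge between 0.0335 and 0.0415 m and angle between the x axis of pillar_c_mid and the x axis of gauge, either way round below 0.08 rad and contact force between pillar_c and gauge above 0.1 N) and distance of pillar_b_mid from where it was at the start of the episode below 0.04 m) or ((x of pillar_b_mid in the frame of bay_long between -0.0325 and 0.0325 m and y of pillar_b_mid in the frame of bay_long between -0.072 and 0.072 m and z of pillar_b_mid in the frame of bay_long between 0.003 and 0.012 m and angle between pillar_b_mid's own x axis and vertical between 1.5 and 1.64 rad and contact force between the fingers and pillar_b below 0.05 N) and (x of pillar_a_mid in the frame of gauge between -0.006 and 0.006 m and y of pillar_a_mid in the frame of gauge between -0.012 and 0.012 m and z of pillar_a_mid in the frame of gauge between 0.0505 and 0.0585 m and angle between the x axis of pillar_a_mid and the x axis of gauge, either way round below 0.08 rad and contact force between pillar_a and gauge above 0.1 N) and distance of pillar_c_mid from where it was at the start of the episode below 0.04 m) or ((x of pillar_b_mid in the frame of bay_long between -0.0325 and 0.0325 m and y of pillar_b_mid in the frame of bay_long between -0.072 and 0.072 m and z of pillar_b_mid in the frame of bay_long between 0.003 and 0.012 m and angle between pillar_b_mid's own x axis and vertical between 1.5 and 1.64 rad and contact force between the fingers and pillar_b below 0.05 N) and (x of pillar_c_mid in the frame of gauge between -0.006 and 0.006 m and y of pillar_c_mid in the frame of gauge between -0.012 and 0.012 m and z of pillar_c_mid in the frame of gauge between 0.0335 and 0.0415 m and angle between the x axis of pillar_c_mid and the x axis of gauge, either way round below 0.08 rad and contact force between pillar_c and gauge above 0.1 N) and distance of pillar_a_mid from where it was at the start of the episode below 0.04 m) or ((x of pillar_c_mid in the frame of bay_short between -0.0325 and 0.0325 m and y of pillar_c_mid in the frame of bay_short between -0.056 and 0.056 m and z of pillar_c_mid in the frame of bay_short between 0.003 and 0.012 m and angle between pillar_c_mid's own x axis and vertical between 1.5 and 1.64 rad and contact force between the fingers and pillar_c below 0.05 N) and (x of pillar_a_mid in the frame of gauge between -0.006 and 0.006 m and y of pillar_a_mid in the frame of gauge between -0.012 and 0.012 m and z of pillar_a_mid in the frame of gauge between 0.0505 and 0.0585 m and angle between the x axis of pillar_a_mid and the x axis of gauge, either way round below 0.08 rad and contact force between pillar_a and gauge above 0.1 N) and distance of pillar_b_mid from where it was at the start of the episode below 0.04 m) or ((x of pillar_c_mid in the frame of bay_short between -0.0325 and 0.0325 m and y of pillar_c_mid in the frame of bay_short between -0.056 and 0.056 m and z of pillar_c_mid in the frame of bay_short between 0.003 and 0.012 m and angle between pillar_c_mid's own x axis and vertical between 1.5 and 1.64 rad and contact force between the fingers and pillar_c below 0.05 N) and (x of pillar_b_mid in the frame of gauge between -0.006 and 0.006 m and y of pillar_b_mid in the frame of gauge between -0.012 and 0.012 m and z of pillar_b_mid in the frame of gauge between 0.0675 and 0.0755 m and angle between the x axis of pillar_b_mid and the x axis of gauge, either way round below 0.08 rad and contact force between pillar_b and gauge above 0.1 N) and distance of pillar_a_mid from where it was at the start of the episode below 0.04 m))), for 0.2 s.
4. two pillars lie released in their own bays, the last still where it lay ((((x of pillar_a_mid in the frame of bay_medium between -0.0325 and 0.0325 m and y of pillar_a_mid in the frame of bay_medium between -0.064 and 0.064 m and z of pillar_a_mid in the frame of bay_medium between 0.003 and 0.012 m and angle between pillar_a_mid's own x axis and vertical between 1.5 and 1.64 rad and contact force between the fingers and pillar_a below 0.05 N) and (x of pillar_b_mid in the frame of bay_long between -0.0325 and 0.0325 m and y of pillar_b_mid in the frame of bay_long between -0.072 and 0.072 m and z of pillar_b_mid in the frame of bay_long between 0.003 and 0.012 m and angle between pillar_b_mid's own x axis and vertical between 1.5 and 1.64 rad and contact force between the fingers and pillar_b below 0.05 N) and distance of pillar_c_mid from where it was at the start of the episode below 0.04 m) or ((x of pillar_a_mid in the frame of bay_medium between -0.0325 and 0.0325 m and y of pillar_a_mid in the frame of bay_medium between -0.064 and 0.064 m and z of pillar_a_mid in the frame of bay_medium between 0.003 and 0.012 m and angle between pillar_a_mid's own x axis and vertical between 1.5 and 1.64 rad and contact force between the fingers and pillar_a below 0.05 N) and (x of pillar_c_mid in the frame of bay_short between -0.0325 and 0.0325 m and y of pillar_c_mid in the frame of bay_short between -0.056 and 0.056 m and z of pillar_c_mid in the frame of bay_short between 0.003 and 0.012 m and angle between pillar_c_mid's own x axis and vertical between 1.5 and 1.64 rad and contact force between the fingers and pillar_c below 0.05 N) and distance of pillar_b_mid from where it was at the start of the episode below 0.04 m) or ((x of pillar_b_mid in the frame of bay_long between -0.0325 and 0.0325 m and y of pillar_b_mid in the frame of bay_long between -0.072 and 0.072 m and z of pillar_b_mid in the frame of bay_long between 0.003 and 0.012 m and angle between pillar_b_mid's own x axis and vertical between 1.5 and 1.64 rad and contact force between the fingers and pillar_b below 0.05 N) and (x of pillar_c_mid in the frame of bay_short between -0.0325 and 0.0325 m and y of pillar_c_mid in the frame of bay_short between -0.056 and 0.056 m and z of pillar_c_mid in the frame of bay_short between 0.003 and 0.012 m and angle between pillar_c_mid's own x axis and vertical between 1.5 and 1.64 rad and contact force between the fingers and pillar_c below 0.05 N) and distance of pillar_a_mid from where it was at the start of the episode below 0.04 m))), for 0.2 s.
5. with two pillars in their bays, the last rests in the gauge ((((x of pillar_a_mid in the frame of bay_medium between -0.0325 and 0.0325 m and y of pillar_a_mid in the frame of bay_medium between -0.064 and 0.064 m and z of pillar_a_mid in the frame of bay_medium between 0.003 and 0.012 m and angle between pillar_a_mid's own x axis and vertical between 1.5 and 1.64 rad and contact force between the fingers and pillar_a below 0.05 N) and (x of pillar_b_mid in the frame of bay_long between -0.0325 and 0.0325 m and y of pillar_b_mid in the frame of bay_long between -0.072 and 0.072 m and z of pillar_b_mid in the frame of bay_long between 0.003 and 0.012 m and angle between pillar_b_mid's own x axis and vertical between 1.5 and 1.64 rad and contact force between the fingers and pillar_b below 0.05 N) and (x of pillar_c_mid in the frame of gauge between -0.006 and 0.006 m and y of pillar_c_mid in the frame of gauge between -0.012 and 0.012 m and z of pillar_c_mid in the frame of gauge between 0.0335 and 0.0415 m and angle between the x axis of pillar_c_mid and the x axis of gauge, either way round below 0.08 rad and contact force between pillar_c and gauge above 0.1 N)) or ((x of pillar_a_mid in the frame of bay_medium between -0.0325 and 0.0325 m and y of pillar_a_mid in the frame of bay_medium between -0.064 and 0.064 m and z of pillar_a_mid in the frame of bay_medium between 0.003 and 0.012 m and angle between pillar_a_mid's own x axis and vertical between 1.5 and 1.64 rad and contact force between the fingers and pillar_a below 0.05 N) and (x of pillar_c_mid in the frame of bay_short between -0.0325 and 0.0325 m and y of pillar_c_mid in the frame of bay_short between -0.056 and 0.056 m and z of pillar_c_mid in the frame of bay_short between 0.003 and 0.012 m and angle between pillar_c_mid's own x axis and vertical between 1.5 and 1.64 rad and contact force between the fingers and pillar_c below 0.05 N) and (x of pillar_b_mid in the frame of gauge between -0.006 and 0.006 m and y of pillar_b_mid in the frame of gauge between -0.012 and 0.012 m and z of pillar_b_mid in the frame of gauge between 0.0675 and 0.0755 m and angle between the x axis of pillar_b_mid and the x axis of gauge, either way round below 0.08 rad and contact force between pillar_b and gauge above 0.1 N)) or ((x of pillar_b_mid in the frame of bay_long between -0.0325 and 0.0325 m and y of pillar_b_mid in the frame of bay_long between -0.072 and 0.072 m and z of pillar_b_mid in the frame of bay_long between 0.003 and 0.012 m and angle between pillar_b_mid's own x axis and vertical between 1.5 and 1.64 rad and contact force between the fingers and pillar_b below 0.05 N) and (x of pillar_c_mid in the frame of bay_short between -0.0325 and 0.0325 m and y of pillar_c_mid in the frame of bay_short between -0.056 and 0.056 m and z of pillar_c_mid in the frame of bay_short between 0.003 and 0.012 m and angle between pillar_c_mid's own x axis and vertical between 1.5 and 1.64 rad and contact force between the fingers and pillar_c below 0.05 N) and (x of pillar_a_mid in the frame of gauge between -0.006 and 0.006 m and y of pillar_a_mid in the frame of gauge between -0.012 and 0.012 m and z of pillar_a_mid in the frame of gauge between 0.0505 and 0.0585 m and angle between the x axis of pillar_a_mid and the x axis of gauge, either way round below 0.08 rad and contact force between pillar_a and gauge above 0.1 N)))), for 0.2 s.
At the end, for the whole second after the job is handed in: all three pillars lie flat, released and at rest in the tray, each with its middle inside its own bay and on the bay's floor (middle 3 to 12 mm above the floor, within 4 degrees of level): 90 mm pillar in the shortest bay, 106 mm in the middle bay, 122 mm in the longest (x of pillar_a_mid in the frame of bay_medium between -0.0325 and 0.0325 m and y of pillar_a_mid in the frame of bay_medium between -0.064 and 0.064 m and z of pillar_a_mid in the frame of bay_medium between 0.003 and 0.012 m and angle between pillar_a_mid's own x axis and vertical between 1.5 and 1.64 rad and contact force between the fingers and pillar_a below 0.05 N and x of pillar_b_mid in the frame of bay_long between -0.0325 and 0.0325 m and y of pillar_b_mid in the frame of bay_long between -0.072 and 0.072 m and z of pillar_b_mid in the frame of bay_long between 0.003 and 0.012 m and angle between pillar_b_mid's own x axis and vertical between 1.5 and 1.64 rad and contact force between the fingers and pillar_b below 0.05 N and x of pillar_c_mid in the frame of bay_short between -0.0325 and 0.0325 m and y of pillar_c_mid in the frame of bay_short between -0.056 and 0.056 m and z of pillar_c_mid in the frame of bay_short between 0.003 and 0.012 m and angle between pillar_c_mid's own x axis and vertical between 1.5 and 1.64 rad and contact force between the fingers and pillar_c below 0.05 N and linear speed of each of pillar_a, pillar_b, pillar_c below 0.02 m/s); the robot touches nothing.
It fails at once if the jar is pushed more than 30 mm or tipped over (distance of jar from where it was at the start of the episode above 0.03 m or angle between jar's own z axis and vertical above 0.5 rad).
It fails at once if the yellow bottle is pushed more than 30 mm or tipped over (distance of yellow_bottle from where it was at the start of the episode above 0.03 m or angle between yellow_bottle's own z axis and vertical above 0.5 rad).
It fails at once if the solder reel is pushed more than 30 mm or tipped over (distance of solder_reel from where it was at the start of the episode above 0.03 m or angle between solder_reel's own z axis and vertical above 0.5 rad).
It also fails if it takes over 72 s, if anything falls off the work surface, if the arm or the gripper's body presses on something with over 40 N, if the wrist force passes 120 N, or if a joint passes its speed limit or range.

## Working session

There is one attempt and no reset: what is moved stays moved. The work goes in short steps, Python scripts to look and compute and a tool call to move; the robot and the scene stay as the last step left them, time stands still between calls to the robot, and variables do not carry over. Pictures are saved under pics/ and viewed, at most 10 in all, crops included, and the job is handed in when it is done.

Besides the shell and the picture viewer there is one more tool, called after ">>>" by a JSON object that holds its "op" and its "data", one argument or row to a line. play_rows: Moves the arm, as the interface text tells. Its arguments: {"type":"object","properties":{"series":{"type":"array"}},"required":["series"]}

```bash
mkdir -p pics
cat > h.py <<'E'
import numpy as np,cv2
from cell import ctrl,get_image,get_calibration,boxes_of,place_of
from scipy.spatial.transform import Rotation as Ro
def cloud(name):
    s=ctrl.read_state(); im,d=get_image(name); c=get_calibration(name); K=c["K"]
    v,u=np.mgrid[0:420,0:560]
    P=np.stack([(u-K[0][2])/K[0][0]*d,(v-K[1][2])/K[1][1]*d,d],-1).reshape(-1,3)
    if name=="wrist":
        M=np.array(c["mount"]);P=P@M[:3,:3].T+M[:3,3]
        P=P@Ro.from_euler('xyz',s["tool_rot"]).as_matrix().T+np.array(s["eef_pos"])
    else: P=(P-np.array(c["t"]))@np.array(c["R"])
    P[d.ravel()==0]=np.nan
    return im,P.reshape(420,560,3)
E
python3 - <<'E'
from h import *
print(ctrl.tcp_to_grasp,ctrl.read_state())
for n in("scene","top"):
    im,P=cloud(n);cv2.imwrite(f"pics/{n}.png",im[:,:,::-1]);np.save(n,P)
    for t in("pillar_a_mid","gauge","bay_short","bay_medium","bay_long","jar","yellow_bottle","solder_reel","hotair_stand"):
        for r in place_of(t,n)[:4]:
            u,v=np.round(r["pixel"]).astype(int); u=min(max(u,0),559);v=min(max(v,0),419)
            print(n,t,round(r["p"],2),u,v,P[v,u].round(0))
E
```

```text
18.700000000000003 {'clock': 0.0, 'qpos': array([ 1.22417304,  0.62930612,  0.03841112,  1.51838338, -0.02696922,
        0.9963065 , -0.01999827]), 'qd': array([-4.47827379e-04,  1.38144096e-03, -1.69592988e-04, -1.83634991e-04,
        2.52350442e-05, -1.13930366e-04, -1.29209040e-03]), 'tau': array([-2.80735367e-04, -5.63402689e+01,  1.22622382e+00, -1.93440217e+01,
        1.09253463e-02,  1.03165975e-02,  8.45908623e-07]), 'eef_pos': array([ 180.00631994, -623.91944067,  230.40954817]), 'tool_rot': array([-3.13970673e+00,  3.09058079e-05,  2.80866395e-01]), 'force': array([-0.8420947 ,  0.1432407 , -1.00936948]), 'torque': array([ 0.01238801, -0.03133024,  0.00058846]), 'gripper_force': 0.0, 'width': 85.47004839502227}
scene pillar_a_mid 0.8 175 284 [582. 313.   9.]
scene gauge 0.9 299 242 [432.  12.   9.]
scene bay_short 0.63 381 182 [ 387. -339.   13.]
scene bay_short 0.59 344 165 [ 522. -342.   10.]
scene bay_medium 0.66 360 174 [ 457. -334.   11.]
scene bay_medium 0.53 229 271 [495. 212.  30.]
scene bay_long 0.97 345 167 [ 511. -332.   13.]
scene jar 0.9 184 235 [672. 199.  28.]
scene jar 0.41 176 282 [579. 311.  17.]
scene yellow_bottle 0.83 229 273 [495. 214.  24.]
scene yellow_bottle 0.71 181 240 [676. 208.  14.]
scene solder_reel 0.73 344 166 [ 517. -334.   13.]
scene solder_reel 0.55 271 303 [356. 220.  30.]
top pillar_a_mid 0.54 160 205 [590. 304.  10.]
top pillar_a_mid 0.21 245 255 [436.  39.  15.]
top gauge 0.74 251 257 [430.  21.  13.]
top gauge 0.68 160 248 [457. 298.  12.]
top gauge 0.45 160 206 [587. 303.  11.]
top bay_short 0.93 368 273 [ 382. -336.   14.]
top bay_medium 0.72 368 252 [ 446. -338.   13.]
top bay_long 0.66 368 226 [ 527. -341.   12.]
top bay_long 0.48 160 204 [592. 302.  18.]
top jar 0.89 196 173 [673. 182.  91.]
top yellow_bottle 0.6 194 229 [511. 190.  51.]
top solder_reel 0.51 194 277 [369. 189.  32.]
top hotair_stand 0.44 190 277 [369. 201.  33.]
```

View pics/top.png

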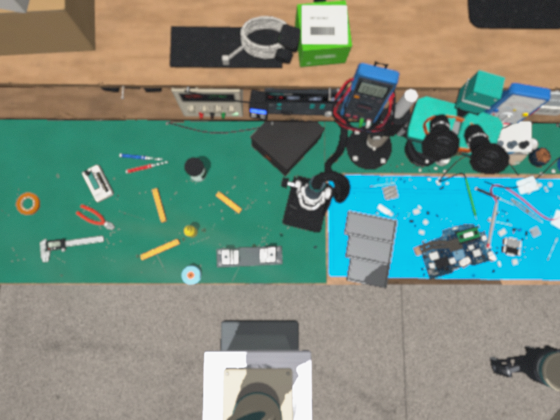

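View pics/scene.png

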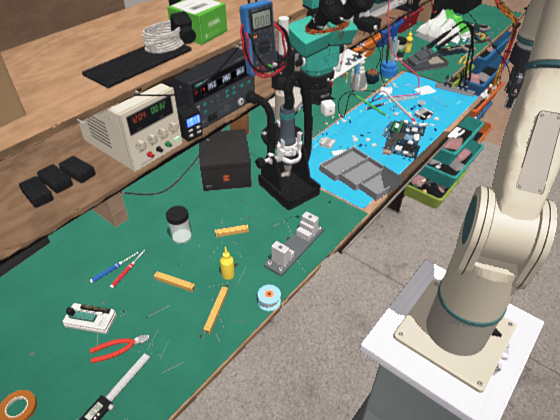

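Top view: pillars at about (158,205), (160,249) and (228,202), gauge at (250,257), tray at (368,250). Jar (196,170), bottle (190,231) and reel (191,275) stand near them.

Run:
```python
from h import *
for n in("top","scene"):
    im=cv2.imread(f"pics/{n}.png");P=np.load(n+".npy");h=cv2.cvtColor(im,cv2.COLOR_BGR2HSV)
    m=cv2.inRange(h,(8,110,120),(28,255,255))&((P[:,:,0]>350)&(P[:,:,0]<720)&(abs(P[:,:,1])<400)&(P[:,:,2]<45)).astype(np.uint8)*255
    k,l,st,ce=cv2.connectedComponentsWithStats(m)
    for i in range(1,k):
        if st[i,4]<40: continue
        p=P[l==i];p=p[p[:,2]>8] if n=="top" else p
        r=cv2.minAreaRect(p[:,:2].astype(np.float32))
        ev,V=np.linalg.eigh(np.cov(p[:,:2].T));a=V[:,1]
        print(n,st[i,4],ce[i].round(),"med",np.median(p,0).round(),"rect",np.round(r[0]),np.round(r[1]),"yaw",round(np.degrees(np.arctan2(a[1],a[0]))%180,1))
P=np.load("top.npy");q=P.reshape(-1,3)
g=q[(q[:,0]>380)&(q[:,0]<490)&(abs(q[:,1]-10)<140)&(q[:,2]>5)&(q[:,2]<80)]
r=cv2.minAreaRect(g[:,:2].astype(np.float32));print("gauge",r,np.percentile(g[:,2],[5,50,95]))
g=q[(q[:,0]>320)&(q[:,0]<590)&(q[:,1]<-270)&(q[:,1]>-440)&(q[:,2]>20)&(q[:,2]<40)]
print("tray",cv2.minAreaRect(g[:,:2].astype(np.float32)),len(g))
print({k:get_calibration("wrist")[k] for k in("K","mount")})
```

```text
top 191 [159. 205.] med [588. 306.  14.] rect [589. 308.] [105.  15.] yaw 17.6
top 165 [228. 202.] med [599.  93.  15.] rect [599.  93.] [90. 16.] yaw 52.2
top 234 [159. 249.] med [453. 300.  14.] rect [453. 299.] [ 16. 121.] yaw 114.4
scene 229 [231. 230.] med [599.  97.  13.] rect [601.  94.] [89. 19.] yaw 52.4
scene 135 [228. 272.] med [497. 216.  25.] rect [500. 213.] [31. 15.] yaw 48.4
scene 320 [174. 281.] med [589. 311.  14.] rect [590. 310.] [106.  18.] yaw 17.4
scene 362 [216. 309.] med [451. 306.  14.] rect [454. 303.] [ 17. 123.] yaw 114.1
scene 42 [268. 294.] med [378. 204.  31.] rect [377. 204.] [16. 18.] yaw 168.8
gauge ((435.3061218261719, 9.73291015625), (107.11248016357422, 279.0624694824219), 0.10881981998682022) [ 5.63761038 11.40084428 65.13631433]
tray ((455.13385009765625, -332.06402587890625), (152.80079650878906, 211.1024627685547), 78.98955535888672) 510
{'K': array([[351.91567213,   0.        , 275.28667907],
       [  0.        , 351.91567213, 209.85773775],
       [  0.        ,   0.        ,   1.        ]]), 'mount': array([[ 5.84788737e-04, -9.60693791e-01, -2.77609614e-01,
         7.02519641e+01],
       [ 9.99999807e-01,  6.20657063e-04, -4.13269650e-05,
         4.69590590e-01],
       [ 2.12002926e-04, -2.77609536e-01,  9.60693968e-01,
        -1.41982660e+02],
       [ 0.00000000e+00,  0.00000000e+00,  0.00000000e+00,
         1.00000000e+00]])}
```

The pillars are clearly separable: 106 mm at (589,308) with yaw 17.6°, 90 mm at (599,93) with yaw 52°, and 122 mm at (453,301) with yaw 114°. I'll look at the tray from near on the way in.

>>> {"op": "play_rows", "data": {
  "series": [
    [[3,3.7,0,0,0,8.4,0],[3,3.7,0,0,0,8.4,0],[3,3.7,0,0,0,8.4,0],[3,3.7,0,0,0,8.4,0],[3,3.7,0,0,0,8.4,0],[3,3.7,0,0,0,8.4,0],[3,3.7,0,0,0,8.4,0],[3,3.7,0,0,0,8.4,0],[0,0,0,0,0,0,0],[0,0,0,0,0,0,0]]
  ]
}}

```text
clock: 2.25
eef_pos: [419.7, -329.2, 231.3]
tool_rot: [-3.141, 0.001, 1.453]
force: [0.0, -0.0, 0.0]
width: 85.3
gripper_force: 0.0
```

Run:
```python
from h import *
im,P=cloud("wrist");cv2.imwrite("pics/tray.png",im[:,:,::-1]);np.save("tray",P)
s=ctrl.read_state();print(s["clock"],s["eef_pos"],s["tool_rot"])
for t in("bay_short","bay_medium","bay_long"):
    for r in place_of(t,"wrist")[:2]:
        u,v=np.round(r["pixel"]).astype(int);u=min(u,559);v=min(v,419);print(t,r["p"],u,v,P[v,u])
q=P.reshape(-1,3);g=q[(q[:,2]>24)&(q[:,2]<34)&(q[:,0]>320)&(q[:,0]<590)&(q[:,1]<-250)]
print(cv2.minAreaRect(g[:,:2].astype(np.float32)),len(g))
```

```text
2.3 [ 419.22166433 -329.76345554  231.26650659] [-3.14092118e+00  8.74052193e-04  1.45115750e+00]
bay_short 0.73 242 185 [ 384.14101126 -332.41849061   12.58530505]
bay_medium 0.81 308 184 [ 452.81588975 -339.59156385   11.98046442]
bay_long 0.95 375 180 [ 522.64513389 -343.58717522   11.8558751 ]
((456.23150634765625, -332.7063903808594), (152.1148223876953, 211.5321044921875), 78.88590240478516) 4263
```

View pics/tray.png

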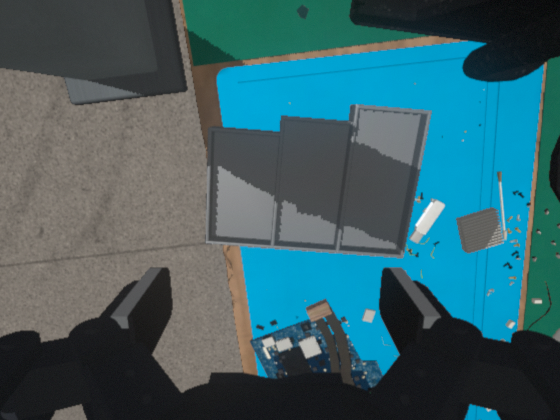

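Tray: bay centres at pixels (242,185), (308,184) and (375,180), giving world (384,-332), (453,-339) and (522,-343). The tray yaw is about -11°. Now I'll look over the gauge.

>>> {"op": "play_rows", "data": {
  "series": [
    [[0.1,4.8,0,0,0,0.85,0],[0.1,4.8,0,0,0,0.85,0],[0.1,4.8,0,0,0,0.85,0],[0.1,4.8,0,0,0,0.85,0],[0.1,4.8,0,0,0,0.85,0],[0.1,4.8,0,0,0,0.85,0],[0.1,4.8,0,0,0,0.85,0],[0.1,4.8,0,0,0,0.85,0],[0,0,0,0,0,0,0],[0,0,0,0,0,0,0]]
  ]
}}

```text
clock: 3.7
eef_pos: [428.1, 54.4, 231.2]
tool_rot: [-3.141, 0.001, 1.571]
force: [-1.1, -0.8, 0.6]
width: 85.0
gripper_force: 0.0
```

```bash
cat >> h.py <<'E'
def pillars(im,P):
    h=cv2.cvtColor(im,cv2.COLOR_RGB2HSV)
    m=cv2.inRange(h,(8,110,110),(28,255,255))&((P[:,:,2]<110)).astype(np.uint8)*255
    k,l,st,ce=cv2.connectedComponentsWithStats(m)
    for i in range(1,k):
        if st[i,4]<300: continue
        p=P[l==i];z=np.median(p[:,2]);p=p[abs(p[:,2]-z)<6]
        r=cv2.minAreaRect(p[:,:2].astype(np.float32));b=cv2.boxPoints(r)
        e=max((b[1]-b[0],b[2]-b[1]),key=np.linalg.norm)
        print("pil px",ce[i].round(),st[i,4],"z",z.round(1),"c",np.round(r[0],1),"size",np.round(r[1],1),"yaw",round(np.degrees(np.arctan2(e[1],e[0]))%180,1))
E
python3 - <<'E'
from h import *
im,P=cloud("wrist");cv2.imwrite("pics/gauge.png",im[:,:,::-1]);np.save("gauge",P)
s=ctrl.read_state();print(s["clock"],s["eef_pos"],s["tool_rot"])
pillars(im,P)
q=P.reshape(-1,3)
for lo,hi in((58,70),(42,52),(26,34),(6,14)):
    g=q[(q[:,2]>lo)&(q[:,2]<hi)&(abs(q[:,0]-432)<40)&(abs(q[:,1]-12)<115)]
    r=cv2.minAreaRect(g[:,:2].astype(np.float32));print(lo,len(g),r,g.min(0),g.max(0))
E
```

```text
3.75 [428.14944526  53.8980413  231.21773937] [-3.14127381e+00  8.41812625e-04  1.56981200e+00]
pil px [367.  17.] 1454 z 58.3 c [507.1 197.8] size [18.7 30.8] yaw 178.1
pil px [217.  17.] 438 z 30.4 c [377.  200.7] size [20.5 20.7] yaw 136.1
pil px [446. 139.] 1795 z 14.0 c [600.8  92.1] size [90.  16.1] yaw 52.2
58 2088 ((433.8906555175781, 26.860050201416016), (39.974876403808594, 156.36917114257812), 2.9174084663391113) [410.28728607 -51.31679184  58.00863908] [457.34313972 105.4351942   66.23115106]
42 734 ((433.33135986328125, 37.44840621948242), (39.853759765625, 135.19456481933594), 2.8354549407958984) [411.84932962 -31.05185703  42.10991506] [456.21810314 105.56951574  51.93994665]
26 1134 ((433.0455017089844, 41.765167236328125), (39.62923812866211, 126.63037109375), 2.8805174827575684) [411.96018179 -22.19901731  26.04494784] [455.99027399 105.93618727  33.90560648]
6 5179 ((433.9252014160156, 26.97229766845703), (56.06062316894531, 199.99850463867188), 2.892876148223877) [401.5246593  -74.10435732   6.42804989] [465.73616236 126.31031336  13.99319277]
```

View pics/gauge.png

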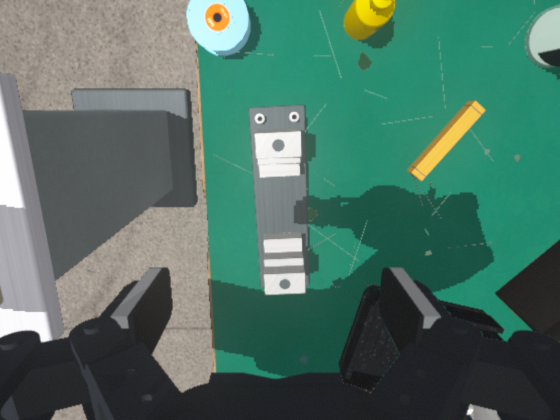

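Gauge centre (433.9, 27.0), yaw 92.9°, and its base measures 200x56 as specified. The 90 mm pillar is at (600.8, 92.1), yaw 52.2°, so I'll take that first.

>>> {"op": "play_rows", "data": {
  "series": [
    [[2.88,0.63,-2,0,0,-6.3,0],[2.88,0.63,-2,0,0,-6.3,0],[2.88,0.63,-2,0,0,-6.3,0],[2.88,0.63,-2,0,0,-6.3,0.5],[2.88,0.63,-2,0,0,-6.3,0.5],[2.88,0.63,-2,0,0,-6.3,0.5],[0,0,0,0,0,0,0.5],[0,0,0,0,0,0,0.5]]
  ]
}}

```text
clock: 4.75
eef_pos: [600.3, 91.6, 111.2]
tool_rot: [-3.141, 0.001, 0.911]
force: [-0.8, -0.5, -0.4]
width: 42.9
gripper_force: 0.0
```

Run:
```python
from h import *
im,P=cloud("wrist");cv2.imwrite("pics/s1.png",im[:,:,::-1])
s=ctrl.read_state();print(s["clock"],s["eef_pos"],s["tool_rot"],s["width"])
pillars(im,P)
```

```text
4.8 [600.34484555  91.84828125 111.63079192] [-3.14143698e+00  7.89261599e-04  9.11632499e-01] 42.801651432379145
pil px [17. 13.] 908 z 12.9 c [551.5 291.9] size [21.  12.6] yaw 17.8
pil px [ 46. 171.] 4311 z 58.0 c [511.5 202.4] size [31.3 26.1] yaw 60.0
pil px [276. 205.] 2603 z 14.3 c [601.4  92.1] size [89.9 14.9] yaw 52.5
```

View pics/s1.png

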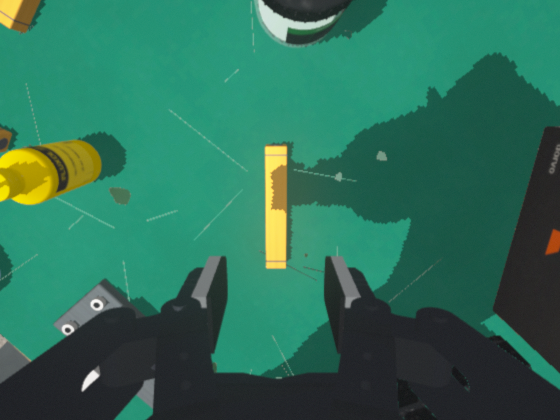

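The pillar sits at (276,205), centred and aligned between the fingers, so I'll descend and grip.

>>> {"op": "play_rows", "data": {
  "series": [
    [[0.09,0.03,-3,0,0,0,0.5],[0,0,-3,0,0,0,0.5],[0,0,-3,0,0,0,0.5],[0,0,-1.3,0,0,0,0.5],[0,0,-0.5,0,0,0,0.5],[0,0,0,0,0,0,1],[0,0,0,0,0,0,1],[0,0,0,0,0,0,1],[0,0,0,0,0,0,1]]
  ]
}}

```text
clock: 5.92
eef_pos: [602.7, 93.6, 4.6]
tool_rot: [3.14, -0.001, 0.912]
force: [-0.5, -0.2, 6.1]
width: 13.1
gripper_force: 61.6
```

>>> {"op": "play_rows", "data": {
  "series": [
    [[0,0,2,0,0,0,1],[0,0,4,0,0,0,1],[0,0,4,0,0,0,1],[-2.8,-1.1,1.5,0,0,6.78,1],[-2.8,-1.1,1.5,0,0,6.78,1],[-2.8,-1.1,1.5,0,0,6.78,1],[-2.8,-1.1,0,0,0,6.78,1],[-2.8,-1.1,0,0,0,6.78,1],[-2.8,-1.1,0,0,0,6.78,1],[0,0,0,0,0,0,1],[0,0,0,0,0,0,1]]
  ]
}}

```text
clock: 7.3
eef_pos: [435.1, 27.8, 149.2]
tool_rot: [3.139, -0.0, 1.622]
force: [-0.1, 0.2, -0.5]
width: 13.2
gripper_force: 60.7
```

```bash
cat >> h.py <<'E'
def gauge(P):
    q=P.reshape(-1,3)
    for lo,hi in((60,68),(6,14)):
        g=q[(q[:,2]>lo)&(q[:,2]<hi)&(abs(q[:,0]-434)<40)&(abs(q[:,1]-27)<115)]
        if len(g)>50: print("gauge",lo,len(g),cv2.minAreaRect(g[:,:2].astype(np.float32)))
E
sed -i 's/<110)).astype/<220)).astype/' h.py
python3 - <<'E'
from h import *
im,P=cloud("wrist");cv2.imwrite("pics/s2.png",im[:,:,::-1]);np.save("s2",P)
s=ctrl.read_state();print(s["clock"],s["eef_pos"],s["tool_rot"],s["width"],s["force"])
pillars(im,P);gauge(P)
E
```

```text
7.35 [435.33516685  27.94191155 149.01761139] [ 3.13897947e+00 -2.62511227e-04  1.62194498e+00] 13.04245266571272 [ 0.74720832 -0.76649993 -1.84737336]
pil px [275. 188.] 685 z 158.8 c [432.7  67.6] size [14.8  6.3] yaw 3.3
pil px [275. 280.] 5753 z 158.9 c [435.   25.1] size [15.2 78.5] yaw 92.7
gauge 60 2278 ((430.25628662109375, 93.66019439697266), (40.0633659362793, 21.309202194213867), 2.870134115219116)
gauge 6 5754 ((432.7298583984375, 46.99821090698242), (56.13832473754883, 159.4341583251953), 2.898632049560547)
```

View pics/s2.png

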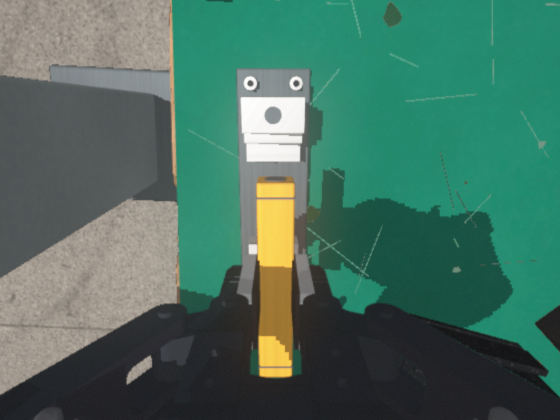

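Run:
```python
import numpy as np,cv2
P=np.load("s2.npy")
im=cv2.imread("pics/s2.png")
for v in (176,178,180,182,184,192,197,202,240,300,340,362,367,371,374,376,378,380): print(v,P[v,275].round(1),P[v,265].round(1),im[v,275])
```

```text
176 [432.7  70.9 148.2] [428.5  70.1 145. ] [109 112 112]
178 [432.6  71.1 153.3] [428.7  70.7 152.5] [86 91 94]
180 [432.7  70.7 155.6] [428.7  70.3 154.4] [106 113 117]
182 [432.6  70.7 159.1] [428.8  70.4 158.6] [ 80 137 173]
184 [432.7  69.7 158.4] [428.9  69.4 158. ] [ 90 200 244]
192 [432.9  66.6 158.3] [429.   66.6 159.4] [ 92 215 250]
197 [432.9  65.  160. ] [429.1  64.8 160. ] [107 165 208]
202 [433.1  62.6 158.5] [429.2  62.5 159. ] [ 90 215 250]
240 [433.8  47.2 159.4] [429.8  46.5 158.1] [ 88 212 250]
300 [435.2  19.9 158.9] [431.   20.  159.4] [ 50 117 158]
340 [4.363e+02 1.000e-01 1.587e+02] [4.319e+02 2.000e-01 1.591e+02] [ 74 194 242]
362 [436.8 -10.6 159.6] [432.4 -10.9 159.5] [ 80 200 245]
367 [436.9 -12.9 160. ] [432.5 -14.6 158.3] [108 138 158]
371 [437.1 -16.5 158.3] [432.6 -15.8 159.4] [ 76 197 244]
374 [437.2 -17.6 158.9] [432.6 -17.6 159.1] [ 75 196 244]
376 [437.3 -19.5 158. ] [432.7 -18.5 159.4] [ 69 165 212]
378 [434.2  37.1 223. ] [431.9  36.7 222.7] [54 68 53]
380 [434.2  37.4 224. ] [431.9  37.3 224. ] [40 37 39]
```

The held pillar runs y=-19.5..71.0, centre (435.1, 25.7), against the gauge at (433.8, 26.9). I'll correct by -1.2 and +1.2 mm and lower it.

>>> {"op": "play_rows", "data": {
  "series": [
    [[-0.12,0.12,-2,0,0,0,1],[0,0,-3,0,0,0,1],[0,0,-3,0,0,0,1],[0,0,-1.6,0,0,0,1],[0,0,-0.8,0,0,0,1],[0,0,-0.6,0,0,0,1],[0,0,-0.4,0,0,0,1],[0,0,-0.2,0,0,0,1],[0,0,0,0,0,0,1],[0,0,0,0,0,0,1],[0,0,0,0,0,0,1]]
  ]
}}

```text
clock: 8.72
eef_pos: [433.8, 29.1, 34.4]
tool_rot: [3.138, 0.001, 1.623]
force: [-4.7, 0.5, 23.7]
width: 13.1
gripper_force: 63.9
```

>>> {"op": "play_rows", "data": {
  "series": [
    [[0,0,0,0,0,0,1],[0,0,3,0,0,0,1],[0,0,3,0,0,0,1],[0,0,3,0,0,0,1],[-0.62,-4.49,0,0,0,-1.74,1],[-0.62,-4.49,0,0,0,-1.74,1],[-0.62,-4.49,0,0,0,-1.74,1],[-0.62,-4.49,0,0,0,-1.74,1],[-0.62,-4.49,0,0,0,-1.74,1],[-0.62,-4.49,0,0,0,-1.74,1],[-0.62,-4.49,0,0,0,-1.74,1],[-0.62,-4.49,0,0,0,-1.74,1],[0,0,-2,0,0,0,1],[0,0,-3,0,0,0,1],[0,0,-3,0,0,0,1],[0,0,0,0,0,0,1]]
  ]
}}

```text
clock: 10.72
eef_pos: [382.4, -329.9, 41.2]
tool_rot: [-3.139, -0.001, 1.38]
force: [-0.2, -0.4, -1.9]
width: 12.7
gripper_force: 60.6
```

>>> {"op": "play_rows", "data": {
  "series": [
    [[0,0,-1.3,0,0,0,1],[0,0,-0.7,0,0,0,1],[0,0,-0.3,0,0,0,1],[0,0,0,0,0,0,1],[0,0,0,0,0,0,0.6],[0,0,0,0,0,0,0.6],[0,0,0,0,0,0,0.6],[0,0,2,0,0,0,0.6],[0,0,4,0,0,0,0.6],[0,0,4,0,0,0,0.6],[0,0,0,0,0,0,0.5]]
  ]
}}

```text
clock: 12.1
eef_pos: [384.7, -331.7, 122.0]
tool_rot: [3.136, 0.003, 1.379]
force: [0.7, 0.3, -0.3]
width: 42.5
gripper_force: 0.0
```

Run:
```python
from h import *
im,P=cloud("wrist")
s=ctrl.read_state();print(s["clock"],s["eef_pos"],s["tool_rot"],s["width"],s["force"])
pillars(im,P)
```

```text
12.15 [ 383.60102394 -331.15585411  120.45671182] [3.13911120e+00 1.51355875e-03 1.37906538e+00] 42.65423034267548 [ 0.38897435 -0.41765405 -0.65656642]
pil px [272. 211.] 2188 z 27.3 c [ 382.5 -332.8] size [77.3 14.5] yaw 79.3
```

>>> {"op": "play_rows", "data": {
  "series": [
    [[0.575,5.26,0.3,0,0,2.94,0.5],[0.575,5.26,0.3,0,0,2.94,0.5],[0.575,5.26,0.3,0,0,2.94,0.5],[0.575,5.26,0.3,0,0,2.94,0.5],[0.575,5.26,0.3,0,0,2.94,0.5],[0.575,5.26,0.3,0,0,2.94,0.5],[0.575,5.26,0.3,0,0,2.94,0.5],[0.575,5.26,0.3,0,0,2.94,0.5],[0.575,5.26,0.3,0,0,2.94,0.5],[0.575,5.26,0.3,0,0,2.94,0.5],[0.575,5.26,0.3,0,0,2.94,0.5],[0.575,5.26,0.3,0,0,2.94,0.5],[0,0,0,0,0,0,0.5],[0,0,0,0,0,0,0.5]]
  ]
}}

```text
clock: 13.9
eef_pos: [451.2, 299.6, 153.9]
tool_rot: [-3.139, 0.001, 1.996]
force: [0.7, -0.4, 0.5]
width: 42.7
gripper_force: 0.0
```

Run:
```python
from h import *
im,P=cloud("wrist")
s=ctrl.read_state();print(s["clock"],s["eef_pos"],s["tool_rot"],s["width"],s["force"])
pillars(im,P)
```

```text
13.95 [451.53304501 298.91656938 154.08353864] [-3.13877487e+00  1.67860188e-03  1.99444693e+00] 42.873465471356305 [-0.6572709   0.15548992  0.12566928]
pil px [280. 192.] 2624 z 14.2 c [455.2 300. ] size [ 14.4 121.8] yaw 114.2
pil px [427. 251.] 2425 z 14.1 c [591.4 307.6] size [106.7  15.7] yaw 17.6
pil px [145. 271.] 409 z 30.3 c [376.8 200.6] size [21.4 20.4] yaw 68.1
pil px [291. 330.] 2393 z 57.0 c [506.2 207.3] size [31.1 26.6] yaw 32.8
```

>>> {"op": "play_rows", "data": {
  "series": [
    [[0.38,0.08,-4,0,0,0,0.5],[0,0,-4,0,0,0,0.5],[0,0,-4,0,0,0,0.5],[0,0,-1.8,0,0,0,0.5],[0,0,-1,0,0,0,0.5],[0,0,-0.2,0,0,0,0.5],[0,0,0,0,0,0,1],[0,0,0,0,0,0,1],[0,0,0,0,0,0,1],[0,0,0,0,0,0,1]]
  ]
}}

```text
clock: 15.2
eef_pos: [456.3, 301.9, 6.5]
tool_rot: [3.14, -0.0, 1.995]
force: [-0.9, -1.2, 7.0]
width: 13.1
gripper_force: 60.1
```

>>> {"op": "play_rows", "data": {
  "series": [
    [[0,0,2,0,0,0,1],[0,0,4,0,0,0,1],[0,0,5,0,0,0,1],[0,0,4,0,0,0,1],[-0.37,-4.58,0,0,0,-3.57,1],[-0.37,-4.58,0,0,0,-3.57,1],[-0.37,-4.58,0,0,0,-3.57,1],[-0.37,-4.58,0,0,0,-3.57,1],[-0.37,-4.58,0,0,0,-3.57,1],[-0.37,-4.58,0,0,0,-3.57,1],[0,0,0,0,0,0,1],[0,0,0,0,0,0,1]]
  ]
}}

```text
clock: 16.7
eef_pos: [434.0, 27.2, 155.7]
tool_rot: [3.14, -0.001, 1.622]
force: [-0.6, -0.0, -2.1]
width: 13.4
gripper_force: 59.3
```

```bash
cat >> h.py <<'E'
def held(im,P):
    # ends of the held pillar: points in its height band inside a strip along the tool x through the TCP
    s=ctrl.read_state();t=np.array(s["eef_pos"]);y=s["tool_rot"][2];a=np.array([np.cos(y),np.sin(y)]);n=np.array([-a[1],a[0]])
    h=cv2.cvtColor(im,cv2.COLOR_RGB2HSV)
    q=P[(h[:,:,1]>90)&(h[:,:,0]>5)&(h[:,:,0]<30)]; q=q[abs(q[:,2]-t[2]-10)<12]; d=q[:,:2]-t[:2]; q=q[abs(d@n)<14];d=q[:,:2]-t[:2]
    u=d@a;v=d@n; c=(u.min()+u.max())/2; k=np.polyfit(u,v,1)
    print("held u",u.min().round(1),u.max().round(1),"len",np.ptp(u).round(1),"c rel",(c*a+(np.median(v))*n).round(1),"abs",(t[:2]+c*a+np.median(v)*n).round(1),"dyaw",np.degrees(k[0]).round(2),"ztop-tcp",(np.median(q[:,2])-t[2]).round(1),"tilt",np.degrees(np.polyfit(u,q[:,2],1)[0]).round(2))
E
python3 - <<'E'
from h import *
im,P=cloud("wrist")
s=ctrl.read_state();print(s["clock"],s["eef_pos"],s["tool_rot"],s["width"],s["force"])
pillars(im,P);gauge(P);held(im,P)
E
```

```text
16.75 [434.06326028  27.86257542 155.63475849] [ 3.14037343e+00 -9.20312648e-04  1.62309949e+00] 13.049294583132571 [-0.61333289  0.60458378 -1.73592382]
pil px [276. 145.] 588 z 163.5 c [430.8  84. ] size [14.4  5.7] yaw 2.9
pil px [275. 261.] 7642 z 163.5 c [433.6  29.2] size [ 15.2 102.4] yaw 92.7
gauge 60 2223 ((430.3136291503906, 93.74480438232422), (40.113792419433594, 21.880319595336914), 2.9385814666748047)
gauge 6 4843 ((432.7088623046875, 48.19194793701172), (56.18430709838867, 156.23519897460938), 2.9182374477386475)
held u -49.9 59.0 len 108.9 c rel [-0.6  4.5] abs [433.5  32.4] dyaw -0.04 ztop-tcp 7.9 tilt -0.05
```

>>> {"op": "play_rows", "data": {
  "series": [
    [[0,0.07,-2,0,0,0,1],[0,0,-3,0,0,0,1],[0,0,-1.6,0,0,0,1],[0,0,-0.8,0,0,0,1],[0,0,-0.6,0,0,0,1],[0,0,-0.4,0,0,0,1],[0,0,-0.2,0,0,0,1],[0,0,0,0,0,0,1],[0,0,0,0,0,0,1],[0,0,0,0,0,0,1]]
  ]
}}

```text
clock: 18.0
eef_pos: [434.0, 27.7, 70.4]
tool_rot: [3.14, 0.0, 1.622]
force: [-2.6, -0.3, 9.1]
width: 13.2
gripper_force: 60.6
```

Seated on the top step. I'll lift to the tray side and meanwhile check the clearance near the hot-air stand.

>>> {"op": "play_rows", "data": {
  "series": [
    [[0,0,0,0,0,0,1],[0,0,3,0,0,0,1],[0,0,3,0,0,0,1],[0,-4.7,0,0,0,-1.74,1],[0,-4.7,0,0,0,-1.74,1],[0,-4.7,0,0,0,-1.74,1],[0,-4.7,0,0,0,-1.74,1],[0,-4.7,0,0,0,-1.74,1],[0,-4.7,0,0,0,-1.74,1],[0,-4.7,0,0,0,-1.74,1],[0,-4.7,0,0,0,-1.74,1],[0,0,0,0,0,0,1]]
  ]
}}

```text
clock: 19.5
eef_pos: [432.2, -353.7, 129.2]
tool_rot: [3.141, 0.003, 1.371]
force: [-1.0, 1.2, -2.1]
width: 13.0
gripper_force: 59.4
```

Run:
```python
from h import *
s=ctrl.read_state();print(s["clock"],s["eef_pos"],s["tool_rot"],s["qpos"])
for n in("top","scene","gauge","tray"):
    q=np.load(n+".npy").reshape(-1,3);q=q[(q[:,2]>45)&(q[:,2]<420)&(q[:,0]>500)&(q[:,0]<680)&(q[:,1]<-190)&(q[:,1]>-400)]
    print(n,len(q))
    for lo in range(500,680,20):
        g=q[(q[:,0]>=lo)&(q[:,0]<lo+20)]
        if len(g): print(lo,len(g),g[:,1].min().round(),g[:,2].max().round(),g[:,2].min().round())
```

```text
19.5 [ 432.22309109 -353.7139787   129.15880157] [3.14092179e+00 2.74589371e-03 1.37059906e+00] [ 0.97255891  0.68382959 -0.52777948  1.86446964  0.50303036  0.72697106
 -0.04158731]
top 490
540 6 -201.0 63.0 46.0
560 42 -207.0 120.0 46.0
580 301 -244.0 360.0 46.0
600 113 -240.0 365.0 45.0
620 15 -221.0 128.0 63.0
640 13 -216.0 62.0 47.0
scene 926
540 8 -202.0 63.0 48.0
560 100 -209.0 122.0 46.0
580 688 -247.0 360.0 45.0
600 102 -233.0 362.0 45.0
620 6 -211.0 73.0 45.0
640 2 -398.0 416.0 47.0
660 20 -400.0 419.0 397.0
gauge 0
tray 6628
540 130 -204.0 62.0 45.0
560 892 -209.0 111.0 45.0
580 4232 -254.0 167.0 45.0
600 1047 -255.0 127.0 45.0
620 327 -221.0 114.0 45.0
```

>>> {"op": "play_rows", "data": {
  "series": [
    [[2.1,0,0,0,0,0,1],[2.1,0,0,0,0,0,1],[2.1,0,0,0,0,0,1],[2.0,0.1,0,0,0,0,1],[0,0,-3,0,0,0,1],[0,0,-3,0,0,0,1],[0,0,-2,0,0,0,1],[0,0,-1.3,0,0,0,1],[0,0,-0.8,0,0,0,1],[0,0,-0.6,0,0,0,1],[0,0,-0.25,0,0,0,1],[0,0,0,0,0,0,1]]
  ]
}}

```text
clock: 21.0
eef_pos: [516.8, -347.7, 20.1]
tool_rot: [3.141, 0.0, 1.378]
force: [0.3, -0.3, -1.1]
width: 13.1
gripper_force: 59.4
```

>>> {"op": "play_rows", "data": {
  "series": [
    [[0,0,-0.1,0,0,0,1],[0,0,0,0,0,0,1],[0,0,0,0,0,0,0.68],[0,0,0,0,0,0,0.68],[0,0,0,0,0,0,0.68],[0,0,2,0,0,0,0.68],[0,0,4,0,0,0,0.68],[0,0,4,0,0,0,0.5],[0,0,2,0,0,0,0.5],[0,0,0,0,0,0,0.5]]
  ]
}}

```text
clock: 22.25
eef_pos: [517.2, -348.0, 140.5]
tool_rot: [3.139, 0.001, 1.378]
force: [0.7, -0.8, -0.5]
width: 42.6
gripper_force: 0.0
```

Run:
```python
from h import *
im,P=cloud("wrist")
s=ctrl.read_state();print(s["clock"],s["eef_pos"],s["tool_rot"],s["width"],s["force"])
pillars(im,P)
```

```text
22.3 [ 516.18143667 -347.66316254  138.83267564] [-3.14124577e+00  3.75435367e-04  1.37830914e+00] 42.929989082873796 [ 0.33888594  0.31038783 -0.18840122]
pil px [275. 195.] 2845 z 27.3 c [ 517.4 -345.6] size [114.9  14.3] yaw 79.3
pil px [ 98. 220.] 1933 z 27.2 c [ 382.6 -335.8] size [82.1 15.5] yaw 78.6
```

Both pillars lie well in their bays. Now for the last one, the 106 mm.

>>> {"op": "play_rows", "data": {
  "series": [
    [[-4.1,0,1,0,0,-3.41,0.5],[-4.2,0,1,0,0,-3.41,0.5],[0,4.6,0,0,0,-3.41,0.5],[0,4.6,0,0,0,-3.41,0.5],[0,4.6,0,0,0,-3.41,0.5],[0,4.6,0,0,0,-3.41,0.5],[0,4.6,0,0,0,-3.41,0.5],[0,4.6,0,0,0,-3.41,0.5],[0,4.6,0,0,0,-3.41,0.5],[0,4.6,0,0,0,-3.41,0.5],[1.96,3.6,0,0,0,-3.41,0.5],[1.96,3.6,0,0,0,-3.41,0.5],[1.96,3.6,0,0,0,-3.41,0.5],[1.96,3.6,0,0,0,-3.41,0.5],[1.96,3.6,0,0,0,-3.41,0.5],[1.96,3.6,0,0,0,-3.41,0.5],[1.96,3.6,0,0,0,-3.41,0.5],[1.96,3.6,0,0,0,-3.41,0.5],[0,0,0,0,0,0,0.5],[0,0,0,0,0,0,0.5]]
  ]
}}

```text
clock: 24.8
eef_pos: [589.3, 307.0, 156.8]
tool_rot: [3.14, 0.004, 0.308]
force: [0.8, -0.6, 0.2]
width: 42.9
gripper_force: 0.0
```

Run:
```python
from h import *
im,P=cloud("wrist")
s=ctrl.read_state();print(s["clock"],s["eef_pos"],s["tool_rot"],s["width"],s["force"])
pillars(im,P)
```

```text
24.85 [589.54894147 306.52267182 157.30794294] [3.13967899 0.00325856 0.30667881] 42.96446420387958 [-0.26979712  0.00526649 -0.51075724]
pil px [275. 189.] 2263 z 14.2 c [591.6 306.5] size [105.3  14.7] yaw 17.3
```

>>> {"op": "play_rows", "data": {
  "series": [
    [[0.2,0,-4,0,0,0,0.5],[0,0,-4,0,0,0,0.5],[0,0,-4,0,0,0,0.5],[0,0,-1.9,0,0,0,0.5],[0,0,-1,0,0,0,0.5],[0,0,-0.3,0,0,0,0.5],[0,0,0,0,0,0,1],[0,0,0,0,0,0,1],[0,0,0,0,0,0,1],[0,0,0,0,0,0,1]]
  ]
}}

```text
clock: 26.1
eef_pos: [593.3, 309.0, 8.3]
tool_rot: [-3.141, -0.002, 0.307]
force: [-0.5, -0.5, 5.9]
width: 12.8
gripper_force: 59.9
```

>>> {"op": "play_rows", "data": {
  "series": [
    [[0,0,1.5,0,0,0,1],[0,0,4,0,0,0,1],[0,0,5,0,0,0,1],[0,0,5,0,0,0,1],[-1.77,-3.13,0,0,0,8.38,1],[-1.77,-3.13,0,0,0,8.38,1],[-1.77,-3.13,0,0,0,8.38,1],[-1.77,-3.13,0,0,0,8.38,1],[-1.77,-3.13,0,0,0,8.38,1],[-1.77,-3.13,0,0,0,8.38,1],[-1.77,-3.13,0,0,0,8.38,1],[-1.77,-3.13,0,0,0,8.38,1],[-1.77,-3.13,0,0,0,8.38,1],[0,0,0,0,0,0,1],[0,0,0,0,0,0,1]]
  ]
}}

```text
clock: 27.98
eef_pos: [434.0, 27.1, 162.4]
tool_rot: [3.14, -0.0, 1.622]
force: [0.8, 0.7, -2.0]
width: 12.4
gripper_force: 59.0
```

Run:
```python
from h import *
im,P=cloud("wrist");cv2.imwrite("pics/s3.png",im[:,:,::-1]);np.save("s3",P)
s=ctrl.read_state();print(s["clock"],s["eef_pos"],s["tool_rot"],s["width"],s["force"])
pillars(im,P);gauge(P);held(im,P)
for v in range(155,172,2): print(v,P[v,275].round(1))
for v in range(366,384,2): print(v,P[v,275].round(1))
```

```text
28.025 [434.10292698  27.55975161 162.37053449] [ 3.13966317e+00 -4.86304505e-04  1.62348092e+00] 13.154849116959689 [-0.05055762  0.46309189 -2.48439918]
pil px [275. 168.] 616 z 168.4 c [431.4  74.4] size [14.5  6.1] yaw 2.6
pil px [275. 273.] 6617 z 168.5 c [433.9  24.1] size [15.1 94.1] yaw 93.3
gauge 60 2110 ((430.36077880859375, 93.80205535888672), (40.0500602722168, 21.862573623657227), 2.9883813858032227)
gauge 6 4744 ((432.7478332519531, 47.75288772583008), (56.1850471496582, 157.9972381591797), 2.9084460735321045)
held u -51.0 50.0 len 101.0 c rel [-0.4 -0.5] abs [433.7  27.1] dyaw 0.02 ztop-tcp 6.2 tilt -0.13
155 [432.1  62.1  29.5]
157 [431.1  77.8 160. ]
159 [431.1  77.8 165.6]
161 [431.1  77.4 168.7]
163 [nan nan nan]
165 [431.2  75.8 168.1]
167 [431.2  75.2 169.4]
169 [431.2  74.3 168.7]
171 [431.3  73.5 168.6]
366 [436.  -16.4 169.3]
368 [436.1 -18.6 168. ]
370 [436.1 -19.  168.8]
372 [436.2 -20.6 168.3]
374 [436.2 -21.9 168.1]
376 [436.3 -22.3 168.9]
378 [433.1  36.3 236.2]
380 [433.1  37.  237.5]
382 [433.1  36.1 237.1]
```

View pics/s3.png

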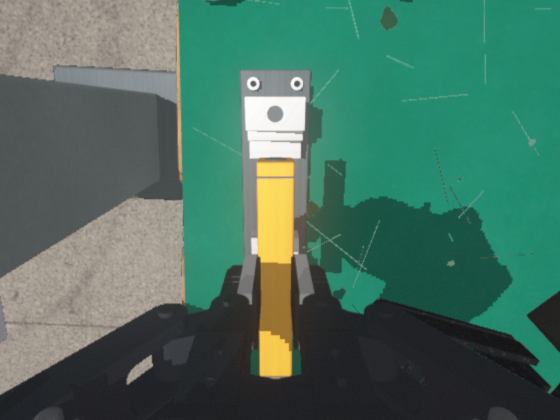

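The front end is at y=77.7, so the centre is at 24.7. The gauge centre is 26.9, so I'll shift by +2.1 mm and lower.

>>> {"op": "play_rows", "data": {
  "series": [
    [[0,0.21,-2,0,0,0,1],[0,0,-3,0,0,0,1],[0,0,-2.5,0,0,0,1],[0,0,-1.2,0,0,0,1],[0,0,-0.8,0,0,0,1],[0,0,-0.6,0,0,0,1],[0,0,-0.5,0,0,0,1],[0,0,-0.25,0,0,0,1],[0,0,0,0,0,0,1],[0,0,0,0,0,0,1],[0,0,0,0,0,0,1]]
  ]
}}

```text
clock: 29.4
eef_pos: [433.6, 28.9, 55.0]
tool_rot: [3.139, 0.001, 1.624]
force: [-3.7, -0.4, 19.6]
width: 12.9
gripper_force: 61.5
```

>>> {"op": "play_rows", "data": {
  "series": [
    [[0,0,0,0,0,0,1],[0,0,3,0,0,0,1],[0,0,4,0,0,0,1],[0.24,-4.57,0,0,0,-1.74,1],[0.24,-4.57,0,0,0,-1.74,1],[0.24,-4.57,0,0,0,-1.74,1],[0.24,-4.57,0,0,0,-1.74,1],[0.24,-4.57,0,0,0,-1.74,1],[0.24,-4.57,0,0,0,-1.74,1],[0.24,-4.57,0,0,0,-1.74,1],[0.24,-4.57,0,0,0,-1.74,1],[0,0,-2,0,0,0,1],[0,0,-3,0,0,0,1],[0,0,-2,0,0,0,1],[0,0,0,0,0,0,1],[0,0,0,0,0,0,1]]
  ]
}}

```text
clock: 31.4
eef_pos: [452.8, -337.0, 54.1]
tool_rot: [3.14, 0.0, 1.381]
force: [0.3, -1.1, -2.0]
width: 13.0
gripper_force: 59.1
```

>>> {"op": "play_rows", "data": {
  "series": [
    [[0,0,-1.6,0,0,0,1],[0,0,-0.9,0,0,0,1],[0,0,-0.5,0,0,0,1],[0,0,-0.3,0,0,0,1],[0,0,0,0,0,0,1],[0,0,0,0,0,0,0.66],[0,0,0,0,0,0,0.66],[0,0,0,0,0,0,0.66],[0,0,2,0,0,0,0.66],[0,0,4,0,0,0,0.66],[0,0,4,0,0,0,0.5],[0,0,4,0,0,0,0.5],[0,0,0,0,0,0,0.5],[0,0,0,0,0,0,0.5]]
  ]
}}

```text
clock: 33.15
eef_pos: [451.7, -336.7, 159.8]
tool_rot: [-3.141, -0.0, 1.38]
force: [-0.5, -0.3, 0.5]
width: 42.8
gripper_force: 0.0
```

Run:
```python
from h import *
im,P=cloud("wrist");cv2.imwrite("pics/end.png",im[:,:,::-1])
s=ctrl.read_state();print(s["clock"],s["eef_pos"],s["tool_rot"],s["width"],s["force"])
pillars(im,P)
```

```text
33.2 [ 451.45300713 -336.53848108  159.23785173] [-3.13959192e+00 -5.58324948e-04  1.38054372e+00] 42.87324583348633 [ 0.99507821 -0.92854118  0.50901264]
pil px [357. 187.] 2770 z 27.2 c [ 517.4 -345.9] size [114.6  15.2] yaw 79.3
pil px [276. 193.] 2170 z 27.3 c [ 452.4 -336. ] size [99.  14.6] yaw 79.0
pil px [191. 207.] 1629 z 27.2 c [ 383. -333.] size [76.5 15.2] yaw 79.0
```

View pics/end.png

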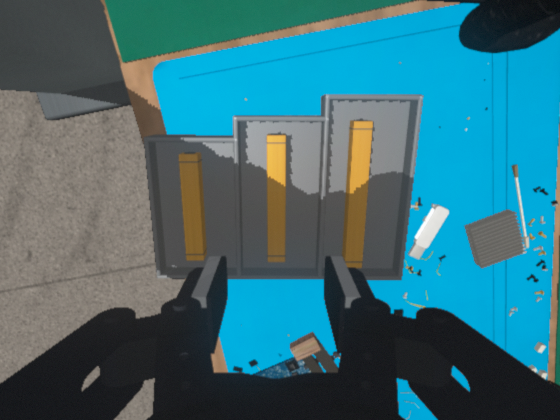

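All three pillars lie flat in their matching bays, at pixels (191,207), (276,193) and (357,187), and the gripper is clear.

```bash
python3 -c "
from cell import workorder
print(workorder.finish_job())"
```

```text
the job is handed in; nothing more can be done
None
```

All three pillars were gauged in turn and released in their matching bays, and the job was handed in with the robot's clock at about 33 s; no verdict came back.

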